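# Clip the shouldered cement plate into the sloping exposure rack

### The arm

A 6-joint arm with a two-finger parallel gripper is mounted at the origin on a cart in front of the work surface, level with it; the furniture and walls round the work are solid. World frame = base frame: x ahead of the robot, y to its left, z up, the work surface at z = 0. Lengths are in m, angles in degrees, forces in N, time in s.
With the tool pointing down it reaches from about 0.35 to 0.875 m from the base axis. Payload 4.2 kg.
Tool frame: the origin (TCP) lies on the centre line of the jaws, within the pads' length; the fingertips stand tip_reach ahead of it and the grasp point (between the pads) is the TCP (tip_reach is the distance from the TCP to the fingertips, in m); z points along the fingers, y is the line along which they close (so a half turn about z gives the same grasp; the last joint's range is limited). The gripper opens to 87 mm and grips with 3 to 60 N. Pads are 19 mm wide; open, the fingers measure 117 mm over their backs; the gripper's body (75 mm by 190 mm) begins 51 mm behind the grasp point.
Start: joints at [-58.006, 22.042, 0.453, 0, -68.411, -14.817], TCP at [0.185, -0.597, 0.242] pointing down, gripper open.
Joint ranges: [-179.83, 179.83], [-69.29, 118.12], [-61.27, 80.66], [-181.25, 117.63], [-171.15, -9.14], [-177.46, 177.46]. Speed limits (degrees/s): [159.86, 159.86, 180, 180, 180, 180].

### API

Orientations are given as a 3x3 rotation matrix whose columns are the frame's x, y, z axes.
In Python, from station import sense, capture, finish_job, tip_reach gives the robot as it stands.
- The arm moves only by the tool arm_command, never from a script. Its argument "deltas" is a list of rows, each a list of 7 numbers: the turn, a rotation vector about the tool's x, y, z in rad, then the shift along the tool's x, y, z in cm, then the closure, from -1 (fully open) to 1 (shut), so that 0 is half open. In form: [[rx, ry, rz, dx, dy, dz, hand], ...]. A call has 1 to 8 rows; each row is the pose to reach, as a shift and turn from the pose commanded when the call began, along the tool's axes at that moment; what a row does not reach only later rows make up. A row lasts 1/12 s, in which the tool goes at most 41.7 mm and 7.16 degrees, less where a joint would pass 70% of its speed; a pose out of reach is approached as far as the arm can. A call with a gripper value outside its range is refused whole. The fingers move at their own pace and stop on an object; the grip force is fixed at half the most. Time passes only in rows, so rows that repeat a pose let the fingers close. It gives the time, the measured TCP pose, the force, the opening and the grip force at its end, in the units of the state.
- sense(): the state, without advancing time (a new reading comes with each control period).
- capture(name): name is "side" or "top"; returns a dict with "pixels" (420x560x3 uint8, blue, green, red), "fovy" (degrees; the focal length in pixels is half the picture's height over the tangent of half this angle, whatever the lens; pixels are square), "cx", "cy" (the principal point, pixels), "rvec" (rotation vector, rad) and "tvec" (3), from world to camera coordinates, as OpenCV has them. Camera axes: x right, y down, z forward; pixel columns grow to the right and rows downward; lengths in m; the calibration is good to about 2 mm. A picture is of the moment at which its call begins. There is no depth.
- finish_job(): hands the job in; it is judged then, once.
The state is a dict: "time_s": time; "joints": joint angles; "joint_velocities": joint speeds; "effort": joint torques, N m; "tcp_pos": TCP position; "ee_rot": TCP orientation; "wrist_force": force on the tool from outside, world axes, zero at the start; "moment": the same for the moment, N m; "gripper_width": opening from 0.0 (shut) to 1.0 (fully open); "gripper_force": force on a finger pad.
Only numpy, scipy, OpenCV 4.12 (cv2) and the standard library are available. Lean on these libraries where they do the work, as an engineer would, in place of code of your own. Each camera call takes 0.05 s, during which the arm holds its last target. There are 200 camera calls.

### The job

Take the cement plate with the narrow tongue and two shoulders out of its drying stand and push it, tongue uppermost, down the sloping slot of the steel rack until it sits fully home and both spring clips have snapped in over its shoulders, then let go. The plate is brittle: press only as hard as the rubber pad at the foot of the slot and the clips need, do not ram it, and leave the plain plate, the cube and the stone core where they stand.

Things in the scene. Friction and masses are not known exactly. Their poses are not given: they have to be found in the camera images.
- plate_mid (a point): Point half-way up the loose cement plate to be loaded (about 200 g, 10 mm thick, 145 mm tall), 72.5 mm above its bottom edge. Body 96 wide, 90 high; on it, centred, a tongue 44 wide, 55 high; the steps beside the tongue are the shoulders. Own x through the thickness, y along the width, z up to the tongue. Same either way round. Starts upright in stand_a.
- plate_tongue (a point): Centre of the plate's tongue (117.5 mm above the bottom edge, 27.5 mm below the top edge, 27.5 mm above the shoulders); grasp it here across the 10 mm thickness. Axes as plate_mid.
- rack: Fixed steel rack, base 150 x 170 x 8 mm; origin under the centre of its base, on the bench. x to its rear, y along the slot width, z up. The slot leans 30 degrees from upright, top towards its front (-x, the robot side): up the slot is (-0.5, 0, 0.866) in rack axes. It is made by an aluminium clip frame 143 mm long, clamped anywhere in a 24 mm range along the slope.
- slot_low (a point): Point of the rack on the slot's middle line, at (0.030, 0, 0.034) m in rack axes (axes as the rack). The slot ends on a rubber foot pad whose top lies 4 to 28 mm from it up the slope, different each time and not reported: it must be felt. The pad yields 1 mm per 4 N for 6 mm, then is rigid. The slot is 13 x 101 mm inside; flared lips begin 101 mm above the pad and take in about 5 mm of error in thickness.
- clip_left (a joint): Sprung pawl on the +y side, pivot 131 mm above the pad, 60 mm to the side: 0 rad sprung in, grows outward, about 0.2 while the plate body passes. The plate meets the pawls with its bottom edge about 113 mm above the pad; they resist with under 15 N in all, then drag a little, and snap in over the shoulders only when the plate has pressed the pad in by 2 mm; it cannot come back up.
- clip_right (a joint): The same on the -y side of the slot; 0 rad sprung in, grows outward.
- stand_a: Fixed grey drying stand, 70 x 140 mm foot 10 mm thick with curbs to 35 mm height round an upright slot 12 mm by 100 mm; holds the plate to be loaded, whose bottom edge rests 10 mm above the bench. Origin under its centre; y along the slot.
- stand_b: The same kind of stand; it holds the plain plate.
- plain_mid (a point): Centre of the plain rectangular cement plate (96 x 120 x 10 mm, no tongue, no shoulders), a bystander.
- cube: Mortar test cube, 50 mm, loose bystander; origin under its centre.
- core: Drilled stone core, 50 mm diameter, 53 mm high, loose bystander; origin under its centre.

How it is judged (in metres and radians):
On the way, in this order (a step that is already met when the one before it is completed fails the run):
1. the shouldered plate is lifted clear of its stand (height (world z) of plate_mid above 0.135 m), for 0.1 s.
2. the plate goes down the slot: both clips are pushed outward at once (value of joint each of clip_left, clip_right above 0.1 rad), for 0.1 s.
At the end, for the whole second after the job is handed in: Both clips sprung back in (below 0.05 rad) over the shoulders; plate at rest, tongue up in the slot: leaning 25 to 35 deg, square within 4.5 deg, centred sideways within 6 mm, its middle 90 to 127 mm up and x -30 to 5 mm in rack axes (covers every clamping of the frame) (value of joint each of clip_left, clip_right below 0.05 rad and z of plate_mid in the frame of rack between 0.09 and 0.127 m and x of plate_mid in the frame of rack between -0.03 and 0.005 m and y of plate_mid in the frame of rack between -0.006 and 0.006 m and angle between plate_mid's own z axis and vertical between 0.44 and 0.61 rad and angle between the y axis of plate_mid and the y axis of rack, either way round below 0.08 rad and linear speed of plate below 0.02 m/s); the robot touches nothing.
It fails at once if the brittle plate is pressed against the rack with more than 60 N (contact force between plate and rack above 60 N).
It fails at once if the plain plate is moved by more than 20 mm (distance of plain_mid from where it was at the start of the episode above 0.02 m).
It fails at once if the cube is moved by more than 20 mm (distance of cube from where it was at the start of the episode above 0.02 m).
It fails at once if the stone core is moved by more than 20 mm (distance of core from where it was at the start of the episode above 0.02 m).
It also fails if it takes over 45 s, if anything falls off the work surface, if the arm or the gripper's body presses on something with over 40 N, if the wrist force passes 120 N, or if a joint passes its speed limit or range.

## Working session

There is one attempt and no reset: what is moved stays moved. The work goes in short steps, Python scripts to look and compute and a tool call to move; the robot and the scene stay as the last step left them, time stands still between calls to the robot, and variables do not carry over. Pictures are saved under pics/ and viewed, at most 10 in all, crops included, and the job is handed in when it is done.

Besides the shell and the picture viewer there is one more tool, called after "Call:" by a JSON object that holds its "op" and its "data", one argument or row to a line. arm_command: Moves the arm, as the interface text tells. Its arguments: {"type":"object","properties":{"deltas":{"type":"array"}},"required":["deltas"]}

```bash
ls; mkdir -p pics; python3 - <<'E'
from station import sense,capture,tip_reach
import cv2,json,pickle
print(tip_reach, sense())
for n in("side","top"):
    c=capture(n); pickle.dump(c,open(n+".pkl","wb")); cv2.imwrite(f"pics/{n}0.png",c["pixels"]); print(n,{k:v for k,v in c.items() if k!="pixels"})
E
```

```text
pics
0.019 {'time_s': 0.0, 'joints': array([-5.80073345e+01,  2.20915937e+01,  3.80408652e-01, -2.97245395e-02,
       -6.84106384e+01, -1.48159698e+01]), 'joint_velocities': array([-0.05546359, -0.0005847 , -0.03214812, -0.01217774, -0.02620347,
        0.00191999]), 'effort': array([ 1.47653964e-05, -3.90666497e+01,  1.87407446e+01,  4.22001064e+00,
        1.09806040e-02, -1.86892989e-04]), 'tcp_pos': array([ 0.18442911, -0.59658776,  0.24045317]), 'ee_rot': array([[-9.55455038e-01, -2.95135826e-01, -7.17342625e-04],
       [-2.95136687e-01,  9.55452823e-01,  2.05882003e-03],
       [ 7.77554853e-05,  2.17882410e-03, -9.99997623e-01]]), 'wrist_force': array([-0.0202233 ,  0.61708673, -0.41726741]), 'moment': array([0.02778928, 0.0217155 , 0.01956953]), 'gripper_force': 0.0, 'gripper_width': 1.0032396932727434}
side {'fovy': 42.04428258174069, 'cx': 280.29250959850106, 'cy': 201.00612748959597, 'rvec': array([ 2.03220329, -0.2895279 ,  0.1950032 ]), 'tvec': array([-0.52114051,  0.15801428,  1.42995922])}
top {'fovy': 53.425992426351364, 'cx': 281.0944327054267, 'cy': 205.75668208650455, 'rvec': array([ 2.19213636, -2.0054836 ,  0.21898891]), 'tvec': array([-0.04575307,  0.5699803 ,  1.06924646])}
```

View pics/side0.png

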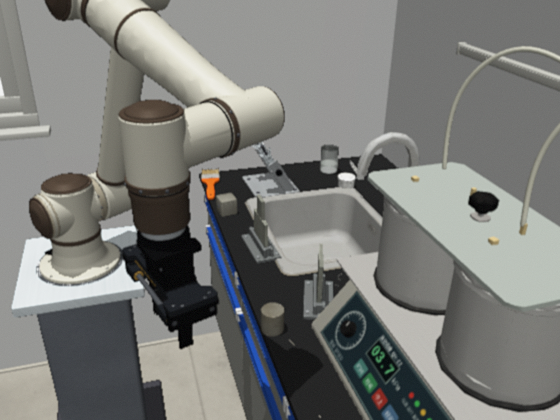

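View pics/top0.png

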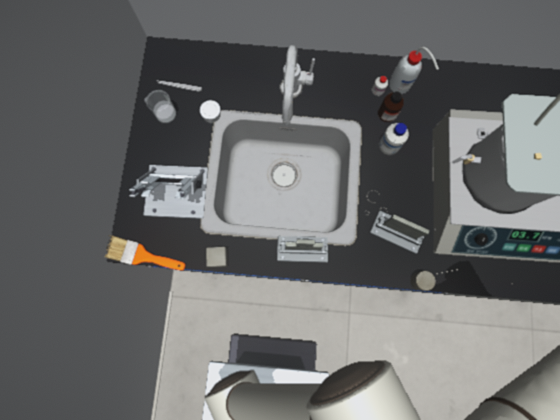

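```bash
python3 - <<'E'
import cv2,pickle,numpy as np
t=pickle.load(open("top.pkl","rb"))["pixels"];s=pickle.load(open("side.pkl","rb"))["pixels"]
def z(i,x,y,w,h,k): return cv2.resize(i[y:y+h,x:x+w],None,fx=k,fy=k,interpolation=cv2.INTER_CUBIC)
# 4 panels 400x300
a=np.vstack([np.hstack([z(t,120,155,100,75,4),z(s,220,135,100,75,4)]),np.hstack([z(t,265,215,80,60,5),z(s,225,190,106.666 and 100,75,4)])])
cv2.imwrite("pics/c1.png",a)
b=np.hstack([z(t,360,200,80,60,5),z(s,280,235,80,90,5)[:300]])
cv2.imwrite("pics/c2.png",b)
E
```

```text
(no output)
```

View pics/c1.png

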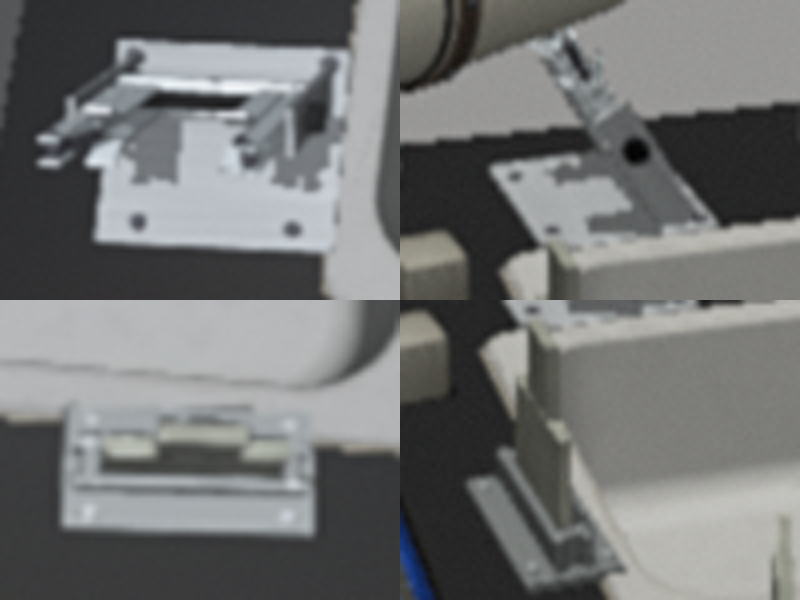

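View pics/c2.png

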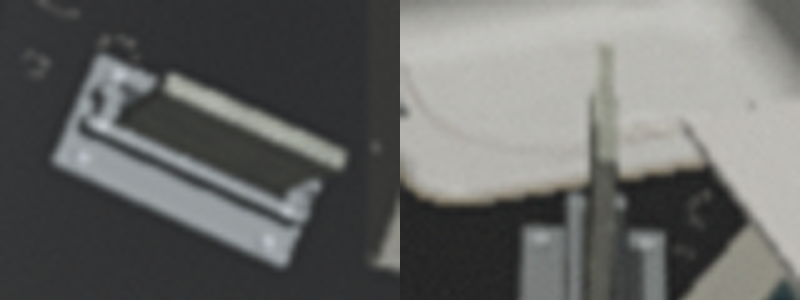

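```bash
cat > h.py <<'E'
import cv2,pickle,numpy as np
from scipy.optimize import least_squares
from scipy.spatial.transform import Rotation as R
def proj(c,P):
    f=c["pixels"].shape[0]/2/np.tan(np.radians(c["fovy"]/2))
    K=np.array([[f,0,c["cx"]],[0,f,c["cy"]],[0,0,1]])
    return cv2.projectPoints(np.asarray(P,float).reshape(-1,3),c["rvec"],c["tvec"],K,None)[0].reshape(-1,2)
def tw(p,P): # planar pose
    c,s=np.cos(p[2]),np.sin(p[2]); P=np.asarray(P,float).reshape(-1,3)
    return P@np.array([[c,-s,0],[s,c,0],[0,0,1]]).T+[p[0],p[1],0]
def px(u,v,x0,y0,k): return [(u+.5)/k-.5+x0,(v+.5)/k-.5+y0]
def fit(obs,p0): # obs: list of (cam,pixel,local point)
    r=lambda p:np.concatenate([(proj(c,tw(p,P))[0]-uv) for c,uv,P in obs])
    s=least_squares(r,p0,loss="soft_l1"); return s.x,r(s.x).reshape(-1,2)
E
cat > f.py <<'E'
from h import *
t=pickle.load(open("top.pkl","rb"));s=pickle.load(open("side.pkl","rb"))
T1=lambda u,v:px(u,v,120,155,4); S1=lambda u,v:px(u-400,v,220,135,4)
T2=lambda u,v:px(u,v-300,265,215,5); S2=lambda u,v:px(u-400,v-300,225,190,4)
np.set_printoptions(precision=4,suppress=True)
z=.008
rack=[(t,T1(95,240),[-.075,.085,z]),(t,T1(330,250),[-.075,-.085,z]),(t,T1(118,40),[.075,.085,z]),(t,T1(352,49),[.075,-.085,z]),
 (s,S1(490,165),[-.075,.085,z]),(s,S1(545,240),[-.075,-.085,z])]
p,r=fit(rack,[.6,.2,0]);print(p,np.degrees(p[2]));print(r)
z=.01
st=[(t,T2(62,528),[-.035,.07,z]),(t,T2(314,536),[-.035,-.07,z]),(t,T2(72,404),[.035,.07,z]),(t,T2(311,410),[.035,-.07,z]),
 (s,S2(468,480),[-.035,.07,z]),(s,S2(530,588),[-.035,-.07,z]),(s,S2(627,570),[.035,-.07,z])]
q,r=fit(st,[.5,0,0]);print(q,np.degrees(q[2]));print(r)
for P in ([-.005,.022,.155],[-.005,-.022,.155],[.005,.022,.155],[.005,-.022,.155],[-.005,.048,.1],[-.005,-.048,.1]): print(P,proj(t,tw(q,P)),proj(s,tw(q,P)))
# camera positions
for c in(t,s): print(-R.from_rotvec(c["rvec"]).as_matrix().T@c["tvec"])
pickle.dump((p,q),open("pose.pkl","wb"))
E
python3 f.py
```

```text
[0.6019 0.3123 0.0385] 2.2087445632212686
[[-0.581  -0.0404]
 [ 0.4272  0.416 ]
 [-0.0292 -0.4839]
 [-0.363   0.0561]
 [-0.0344  0.1875]
 [ 0.2451  2.5731]]
[ 0.4685 -0.0646  0.0572] 3.2798339130502865
[[ 0.1546 -0.1888]
 [ 0.4682 -0.1757]
 [-0.9992 -0.5014]
 [ 1.2545 -0.1342]
 [-0.5269  0.4347]
 [-0.8942 -0.3983]
 [ 0.0891 -0.6479]]
[-0.005, 0.022, 0.155] [[296.6221 242.9023]] [[256.0721 194.8207]]
[-0.005, -0.022, 0.155] [[314.6781 243.4703]] [[261.2766 202.0964]]
[0.005, 0.022, 0.155] [[296.7191 238.8287]] [[259.6749 194.2846]]
[0.005, -0.022, 0.155] [[314.7367 239.3941]] [[264.9617 201.5304]]
[-0.005, 0.048, 0.1] [[285.7449 245.3788]] [[253.3096 208.7907]]
[-0.005, -0.048, 0.1] [[323.1634 246.558 ]] [[264.4796 225.4174]]
[ 0.3269 -0.0184  1.1675]
[ 0.145  -1.2944  0.803 ]
```

```bash
sed -i 's/,(s,S1(545,240),\[-.075,-.085,z\])//; s/ (s,S1(490,165),\[-.075,.085,z\]),/ (s,S1(490,165),[-.075,.085,z])/' f.py; sed -i 's/,(s,S1(490,165),\[-.075,.085,z\])\]/,(s,S1(490,165),[-.075,.085,z])]/; s/(s,S1(545,240).*\]/]/' f.py; python3 f.py | head -8
cat > go.py <<'E'
from h import *
from station import sense
import sys
# usage: frame(stand/rack) x y z tilt  -> TCP target in that frame
p,q=pickle.load(open("pose.pkl","rb"))
def target(f,x,y,z,tilt):
    b={"s":q,"r":p}[f]
    Rz=R.from_euler("z",b[2]).as_matrix()
    T=Rz@np.array([[0,-1,0],[-1,0,0],[0,0,-1.]])@R.from_euler("x",np.radians(tilt)).as_matrix()
    return tw(b,[x,y,z])[0],T
def delta(P,T):
    s=sense(); M=s["ee_rot"]
    return R.from_matrix(M.T@T).as_rotvec(), M.T@(P-s["tcp_pos"])*100, s
if __name__=="__main__":
    np.set_printoptions(precision=4,suppress=True)
    P,T=target(sys.argv[1],*map(float,sys.argv[2:6]))
    r,d,s=delta(P,T); print("target",P,"rot",r,"d_cm",d); print(s["tcp_pos"],s["joints"],s["wrist_force"],s["moment"],s["gripper_width"])
E
python3 go.py s 0 0 .24 0
```

```text
[0.6019 0.312  0.0413] 2.3666025955706544
[[-0.3835  0.0281]
 [ 0.6422  0.3223]
 [ 0.0221 -0.4256]
 [-0.2957 -0.0393]
 [-0.0368  0.2607]]
[ 0.4685 -0.0646  0.0572] 3.2798339130502865
[[ 0.1546 -0.1888]
target [ 0.4685 -0.0646  0.24  ] rot [ 0.0017  0.0012 -1.3284] d_cm [-42.8463  42.4541   0.1368]
[ 0.1845 -0.5966  0.2406] [-58.0063  22.0866   0.3894  -0.0276 -68.4097 -14.8175] [ 0.3428 -0.5523  0.7769] [0.0076 0.005  0.0087] 0.9975246007924656
```

Call:
{"op": "arm_command", "data": {
  "deltas": [
    [0, 0, -1.328, -42.8, 42.5, 0, -1],
    [0, 0, -1.328, -42.8, 42.5, 0, -1],
    [0, 0, -1.328, -42.8, 42.5, 0, -1],
    [0, 0, -1.328, -42.8, 42.5, 0, -1],
    [0, 0, -1.328, -42.8, 42.5, 0, -1],
    [0, 0, -1.328, -42.8, 42.5, 0, -1],
    [0, 0, -1.328, -42.8, 42.5, 0, -1],
    [0, 0, -1.328, -42.8, 42.5, 0, -1]
  ]
}}

```text
time_s: 0.77
tcp_pos: [0.3414, -0.3009, 0.2414]
ee_rot: [[-0.262, -0.965, -0.0], [-0.965, 0.262, 0.0], [-0.0, 0.0, -1.0]]
wrist_force: [1.1, 0.2, 1.2]
gripper_width: 1.001
gripper_force: 0.0
```

```bash
python3 go.py s 0 0 .24 0
```

```text
target [ 0.4685 -0.0646  0.24  ] rot [ 0.0002  0.0002 -0.3224] d_cm [-26.1381  -6.0775   0.1401]
[ 0.3414 -0.3009  0.2414] [-20.8385   5.2597 -22.1638  -0.0112 -62.593    5.6491] [1.0738 0.1571 1.1834] [-0.0469 -0.108   0.0484] 1.0009562877116829
```

Call:
{"op": "arm_command", "data": {
  "deltas": [
    [0, 0, -0.32, -26, -6, 0, -1],
    [0, 0, -0.32, -26, -6, 0, -1],
    [0, 0, -0.32, -26, -6, 0, -1],
    [0, 0, -0.32, -26, -6, 0, -1],
    [0, 0, -0.32, -26, -6, 0, -1],
    [0, 0, -0.32, -26, -6, 0, -1],
    [0, 0, -0.32, -26, -6, 0, -1],
    [0, 0, -0.32, -26, -6, 0, -1]
  ]
}}

```text
time_s: 1.43
tcp_pos: [0.4701, -0.0655, 0.2411]
ee_rot: [[0.054, -0.999, -0.0], [-0.999, -0.054, 0.0], [-0.0, 0.0, -1.0]]
wrist_force: [-0.8, -0.6, 0.3]
gripper_width: 0.998
gripper_force: 0.0
```

```bash
python3 go.py s -0.001 0 .129 0
```

```text
target [ 0.4675 -0.0646  0.129 ] rot [ 0.0001  0.0002 -0.0034] d_cm [-0.0983  0.2534 11.2128]
[ 0.4701 -0.0655  0.2411] [ 11.7374   7.283  -19.844   -0.0112 -62.8755  -8.6489] [-0.842  -0.621   0.3003] [-0.0193  0.1255 -0.0041] 0.9980483525198313
```

Call:
{"op": "arm_command", "data": {
  "deltas": [
    [0, 0, -0.003, -0.1, 0.25, 3, -1],
    [0, 0, -0.003, -0.1, 0.25, 6, -1],
    [0, 0, -0.003, -0.1, 0.25, 9, -1],
    [0, 0, -0.003, -0.1, 0.25, 11.2, -1],
    [0, 0, -0.003, -0.1, 0.25, 11.2, -1],
    [0, 0, -0.003, -0.1, 0.25, 11.2, -1]
  ]
}}

```text
time_s: 1.93
tcp_pos: [0.4652, -0.0684, 0.129]
ee_rot: [[0.051, -0.999, -0.003], [-0.999, -0.051, -0.001], [0.001, 0.003, -1.0]]
wrist_force: [-0.2, 0.5, 0.7]
gripper_width: 1.0
gripper_force: 0.0
```

```bash
python3 go.py s -0.001 0 .129 0; python3 - <<'E'
from station import capture
import cv2,numpy as np
f=lambda i,x,y:cv2.resize(i[y:y+75,x:x+100],None,fx=4,fy=4,interpolation=cv2.INTER_CUBIC)
cv2.imwrite("pics/g.png",np.hstack([f(capture("top")["pixels"],255,200),f(capture("side")["pixels"],215,170)]))
E
```

```text
target [ 0.4675 -0.0646  0.129 ] rot [ 0.003  -0.0008 -0.0058] d_cm [-0.362  -0.2519  0.0004]
[ 0.4652 -0.0684  0.129 ] [ 11.5212  14.191  -29.5896   0.0281 -46.3967  -8.5935] [-0.1817  0.5376  0.7446] [-0.045   0.0177 -0.0076] 0.9999784170006052
```

View pics/g.png

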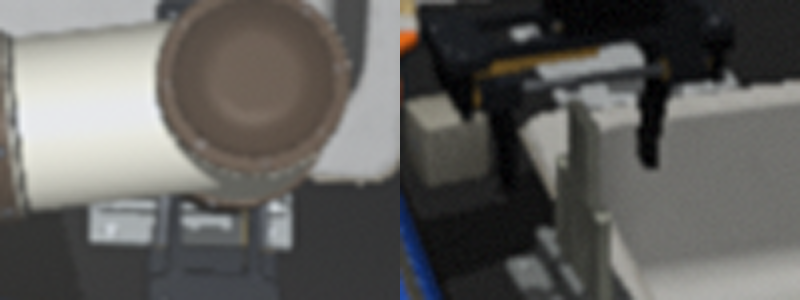

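The side view shows the fingers at about (505,150) and (650,130) in the crop, straddling the tongue at (578,130). I'll correct the 4 mm offset, then close.

Call:
{"op": "arm_command", "data": {
  "deltas": [
    [0.003, -0.001, -0.006, -0.36, -0.25, 0, -1],
    [0.003, -0.001, -0.006, -0.36, -0.25, 0, -1],
    [0.003, -0.001, -0.006, -0.36, -0.25, 0, -1],
    [0.003, -0.001, -0.006, -0.36, -0.25, 0, -1]
  ]
}}

```text
time_s: 2.37
tcp_pos: [0.4687, -0.0637, 0.1303]
ee_rot: [[0.058, -0.998, 0.004], [-0.998, -0.058, 0.001], [-0.001, -0.004, -1.0]]
wrist_force: [0.0, -0.1, 0.5]
gripper_width: 0.997
gripper_force: 0.0
```

```bash
python3 go.py s -0.001 0 .129 0
```

```text
target [ 0.4675 -0.0646  0.129 ] rot [-0.0045  0.0012  0.001 ] d_cm [0.0893 0.1225 0.1262]
[ 0.4687 -0.0637  0.1303] [ 11.9918  14.1622 -29.3703  -0.0407 -46.2033  -8.6282] [ 0.0182 -0.0783  0.4887] [-0.0135  0.1244  0.0472] 0.9969174885004364
```

Call:
{"op": "arm_command", "data": {
  "deltas": [
    [0, 0, 0, 0, 0.1, 0, 0.5],
    [0, 0, 0, 0, 0.1, 0, 1],
    [0, 0, 0, 0, 0.1, 0, 1],
    [0, 0, 0, 0, 0.1, 0, 1],
    [0, 0, 0, 0, 0.1, 0, 1],
    [0, 0, 0, 0, 0.1, 0, 1],
    [0, 0, 0, 0, 0.1, 0, 1],
    [0, 0, 0, 0, 0.1, 0, 1]
  ]
}}

```text
time_s: 3.03
tcp_pos: [0.4674, -0.0639, 0.1295]
ee_rot: [[0.058, -0.998, 0.003], [-0.998, -0.058, 0.001], [-0.001, -0.003, -1.0]]
wrist_force: [-1.1, -0.1, 0.2]
gripper_width: 0.478
gripper_force: 0.0
```

```bash
python3 go.py s 0 0 .129 0
```

```text
target [ 0.4685 -0.0646  0.129 ] rot [-0.0029  0.001   0.0007] d_cm [ 0.0759 -0.1106  0.0517]
[ 0.4674 -0.0639  0.1295] [ 12.0001  14.1461 -29.5346  -0.0417 -46.1443  -8.6493] [-1.1445 -0.0807  0.2365] [0.0629 0.142  0.0065] 0.47751600580953996
```

Call:
{"op": "arm_command", "data": {
  "deltas": [
    [0, 0, 0, 0, 0, 0, 1],
    [0, 0, 0, 0, 0, 0, 1],
    [0, 0, 0, 0, 0, 0, 1],
    [0, 0, 0, 0, 0, 0, 1],
    [0, 0, 0, 0, 0, 0, 1],
    [0, 0, 0, 0, 0, 0, 1],
    [0, 0, 0, 0, 0, 0, 1],
    [0, 0, 0, 0, 0, 0, 1]
  ]
}}

```text
time_s: 3.7
tcp_pos: [0.4684, -0.0636, 0.1297]
ee_rot: [[0.058, -0.998, 0.005], [-0.998, -0.058, 0.002], [-0.001, -0.005, -1.0]]
wrist_force: [3.4, -0.9, -2.6]
gripper_width: 0.112
gripper_force: 30.0
```

```bash
python3 go.py s 0 0 .129 0
```

```text
target [ 0.4685 -0.0646  0.129 ] rot [-0.0055  0.0012  0.0011] d_cm [ 0.0928 -0.0042  0.0738]
[ 0.4684 -0.0636  0.1297] [ 12.0077  14.1552 -29.4852  -0.0273 -46.0383  -8.6454] [ 3.3862 -0.9027 -2.6439] [-0.0092 -1.1433  0.047 ] 0.11203626630857542
```

Call:
{"op": "arm_command", "data": {
  "deltas": [
    [0, 0, 0, 0, 0, -2, 1],
    [0, 0, 0, 0, 0, -4, 1],
    [0, 0, 0, 0, 0, -7, 1],
    [0, 0, 0, 0, 0, -11, 1],
    [0, 0, 0, 0, 0, -15, 1],
    [0, 0, 0, 0, 0, -19, 1],
    [0, 0, 0, 0, 0, -20, 1],
    [0, 0, 0, 0, 0, -20, 1]
  ]
}}

```text
time_s: 4.37
tcp_pos: [0.4672, -0.064, 0.3326]
ee_rot: [[0.058, -0.998, 0.008], [-0.998, -0.058, 0.002], [-0.002, -0.008, -1.0]]
wrist_force: [-0.3, 0.5, -2.8]
gripper_width: 0.117
gripper_force: 30.0
```

```bash
cat > slot.py <<'E'
# TCP target on slot line: s = plate bottom edge height above slot_low (mm)
import sys; from go import *
np.set_printoptions(precision=4,suppress=True)
g=.119
def st(s,dx=0,dy=0): # dx normal offset (mm), dy sideways
    a=s/1000+g; return target("r",.030-.5*a+.866*dx/1000,dy/1000,.034+.866*a+.5*dx/1000,30)
if __name__=="__main__":
    P,T=st(*map(float,sys.argv[1:])); r,d,s=delta(P,T)
    print("target",P,"rot",r,"d_cm",d,"| tcp",s["tcp_pos"],"w",s["gripper_width"],"t",s["time_s"]); M=s["ee_rot"]
    print("F tool",M.T@s["wrist_force"],"M tool",M.T@s["moment"],"j",s["joints"])
E
python3 slot.py 230
```

```text
target [0.4576 0.306  0.3362] rot [0.5152 0.0061 0.0157] d_cm [-36.997   -1.1761  -0.2885] | tcp [ 0.4672 -0.064   0.3326] w 0.11700720265387195 t 4.3667
F tool [-0.5513  0.3198  2.8044] M tool [-0.0857 -0.1388  0.0481] j [ 11.9862   3.3117 -11.022   -0.0264 -75.1749  -8.665 ]
```

Call:
{"op": "arm_command", "data": {
  "deltas": [
    [0, 0, 0, -2, 0, 0, 1],
    [0.05, 0, 0, -5, 0, 0, 1],
    [0.1, 0, 0, -9, 0, 0, 1],
    [0.15, 0, 0, -13, -0.3, 0, 1],
    [0.22, 0, 0, -17, -0.5, 0, 1],
    [0.3, 0, 0, -21, -0.7, 0, 1],
    [0.38, 0.003, 0.01, -25, -0.8, -0.1, 1],
    [0.44, 0.005, 0.014, -28, -1, -0.2, 1]
  ]
}}

```text
time_s: 5.03
tcp_pos: [0.458, 0.2169, 0.3285]
ee_rot: [[0.044, -0.903, 0.427], [-0.999, -0.042, 0.016], [0.004, -0.427, -0.904]]
wrist_force: [1.5, -0.4, -2.9]
gripper_width: 0.113
gripper_force: 30.0
```

```bash
python3 slot.py 230
```

```text
target [0.4576 0.306  0.3362] rot [ 0.0826 -0.0018  0.0045] d_cm [-8.8984 -0.6614 -0.5813] | tcp [0.458  0.2169 0.3285] w 0.11273676396679219 t 5.0333
F tool [ 0.4423 -0.0748  3.2289] M tool [-1.138   0.2126  0.0496] j [ 53.4841  -3.5786 -31.6682  26.3838 -48.6384 -66.2028]
```

Call:
{"op": "arm_command", "data": {
  "deltas": [
    [0.03, 0, 0, -3, -0.3, -0.2, 1],
    [0.06, 0, 0.003, -6, -0.5, -0.4, 1],
    [0.083, -0.002, 0.005, -8.9, -0.7, -0.6, 1],
    [0.083, -0.002, 0.005, -8.9, -0.7, -0.6, 1],
    [0.083, -0.002, 0.005, -8.9, -0.7, -0.6, 1],
    [0.083, -0.002, 0.005, -8.9, -0.7, -0.6, 1]
  ]
}}

```text
time_s: 5.53
tcp_pos: [0.4595, 0.3036, 0.3371]
ee_rot: [[0.039, -0.866, 0.498], [-0.999, -0.034, 0.018], [0.001, -0.498, -0.867]]
wrist_force: [-0.9, 0.1, -1.4]
gripper_width: 0.112
gripper_force: 30.0
```

```bash
python3 slot.py 190; python3 - <<'E'
from station import capture
from h import *
import cv2
t=capture("top");s=capture("side");pickle.dump((t,s),open("v2.pkl","wb"))
f=lambda i,x,y:cv2.resize(i[y:y+75,x:x+100],None,fx=4,fy=4,interpolation=cv2.INTER_CUBIC)
cv2.imwrite("pics/v2.png",np.vstack([np.hstack([cv2.resize(t["pixels"][130:280,80:280],(400,300)),cv2.resize(s["pixels"][80:230,180:380],(400,300))]),np.hstack([f(t["pixels"],130,150),f(s["pixels"],225,120)])]))
E
```

```text
target [0.4775 0.3068 0.3016] rot [ 0.002  -0.0023 -0.0015] d_cm [-0.2519  0.2002  3.9823] | tcp [0.4595 0.3036 0.3371] w 0.1120196394254507 t 5.5333
F tool [-0.0944  1.5244  0.7534] M tool [-1.5325  0.0248 -0.0054] j [ 60.8494   0.6232 -30.4222  34.947  -48.042  -79.9103]
```

View pics/v2.png

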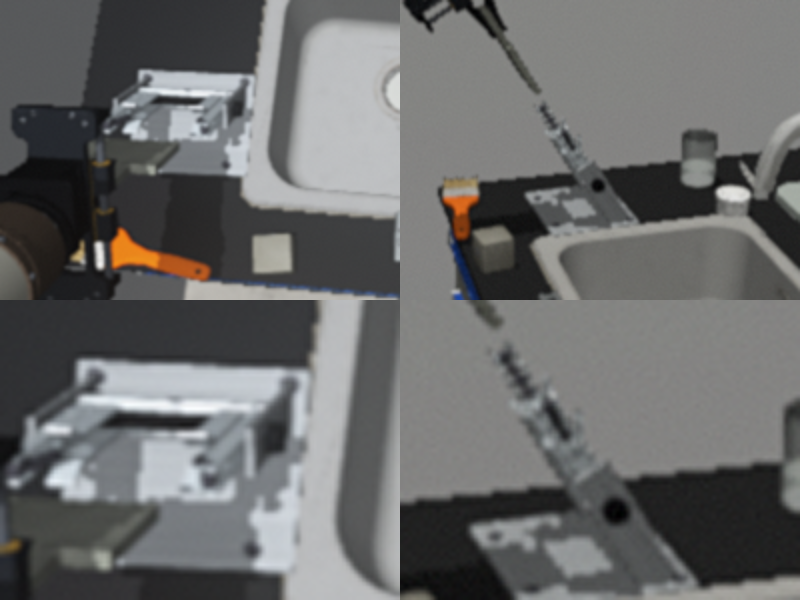

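```bash
python3 - <<'E'
from slot import *
t,s=pickle.load(open("v2.pkl","rb")); st_=sense(); M=st_["ee_rot"]; P=st_["tcp_pos"]
o=lambda uv,x,y:(uv-[x,y])*4
for y in(-.048,.048):
  for x in (-.005,.005):
    Q=P+M@np.array([-y,-x,g]); print("bottom",y,x,"side",proj(s,Q),"top",proj(t,Q))
def rk(s_,y,dx=0): a=s_/1000; return tw(p,[.030-.5*a+.866*dx/1000,y,.034+.866*a+.5*dx/1000])
for s_ in (0,100,120,140,160,180,200):
    print(s_,"side panel",(o(proj(s,rk(s_,-.0505)),225,120)+[400,300])[0],"top panel y=-.05",(o(proj(t,rk(s_,-.0505)),130,150)+[0,300])[0],"y=+.05",(o(proj(t,rk(s_,.0505)),130,150)+[0,300])[0])
E
```

```text
bottom -0.048 -0.005 side [[248.7744 127.5546]] top [[169.2788 203.2531]]
bottom -0.048 0.005 side [[251.4704 125.7315]] top [[169.1188 199.0857]]
bottom 0.048 -0.005 side [[240.5631 117.8232]] top [[127.7291 201.1917]]
bottom 0.048 0.005 side [[243.1368 116.0849]] top [[127.4389 197.0225]]
0 side panel [634.6862 545.5358] top panel y=-.05 [248.7255 414.6288] y=+.05 [106.352  408.1273]
100 side panel [577.4788 455.5482] top panel y=-.05 [213.5482 451.2053] y=+.05 [ 58.691  444.0921]
120 side panel [565.6067 436.8734] top panel y=-.05 [205.7561 459.3074] y=+.05 [ 48.1347 452.0578]
140 side panel [553.5847 417.9628] top panel y=-.05 [197.6795 467.7053] y=+.05 [ 37.1935 460.3139]
160 side panel [541.41   398.8119] top panel y=-.05 [189.3025 476.4154] y=+.05 [ 25.846  468.8767]
180 side panel [529.0797 379.4161] top panel y=-.05 [180.6082 485.4555] y=+.05 [ 14.069  477.7636]
200 side panel [516.5906 359.7708] top panel y=-.05 [171.5782 494.8448] y=+.05 [  1.8377 486.9933]
```

Call:
{"op": "arm_command", "data": {
  "deltas": [
    [0.002, -0.002, -0.001, -0.2, 0.2, 2, 1],
    [0.002, -0.002, -0.001, -0.2, 0.2, 4, 1],
    [0.002, -0.002, -0.001, -0.2, 0.2, 5, 1],
    [0.002, -0.002, -0.001, -0.2, 0.2, 5, 1],
    [0.002, -0.002, -0.001, -0.2, 0.2, 5, 1],
    [0.002, -0.002, -0.001, -0.2, 0.2, 5, 1]
  ]
}}

```text
time_s: 6.13
tcp_pos: [0.484, 0.3079, 0.2969]
ee_rot: [[0.041, -0.863, 0.504], [-0.999, -0.033, 0.026], [-0.006, -0.505, -0.863]]
wrist_force: [-0.5, 0.5, -2.4]
gripper_width: 0.11
gripper_force: 30.0
```

```bash
python3 slot.py 150;python3 - <<'E'
from station import capture
from slot import *
import cv2
t=capture("top");s=capture("side")
st_=sense(); M=st_["ee_rot"]; P=st_["tcp_pos"]
k=6
f=lambda i,x,y:cv2.resize(i[y:y+75,x:x+66],None,fx=k,fy=k,interpolation=cv2.INTER_CUBIC)
a=f(t["pixels"],125,155); b=f(s["pixels"],225,115)
for im,c,x,y in((a,t,125,155),(b,s,225,115)):
  for Y in(-.048,.048):
    for X in(-.005,.005):
      u=(proj(c,P+M@np.array([-Y,-X,g]))[0]-[x,y]+.5)*k; cv2.circle(im,tuple(int(v) for v in u),2,(0,0,255),-1)
    for S in(0,100,150):
      A=S/1000
      u=(proj(c,tw(p,[.030-.5*A,Y*.0505/.048,.034+.866*A]))[0]-[x,y]+.5)*k; cv2.circle(im,tuple(int(v) for v in u),2,(0,255,0),-1)
cv2.imwrite("pics/v3.png",np.hstack([a,b]))
E
```

```text
target [0.4975 0.3076 0.267 ] rot [-0.0054  0.0047 -0.003 ] d_cm [0.0952 0.3441 3.2713] | tcp [0.484  0.3079 0.2969] w 0.1096885083287695 t 6.1333
F tool [-0.461   1.5768  1.84  ] M tool [-1.5248  0.004   0.0117] j [ 57.3869   4.1349 -33.7227  39.3117 -40.4225 -82.993 ]
```

View pics/v3.png

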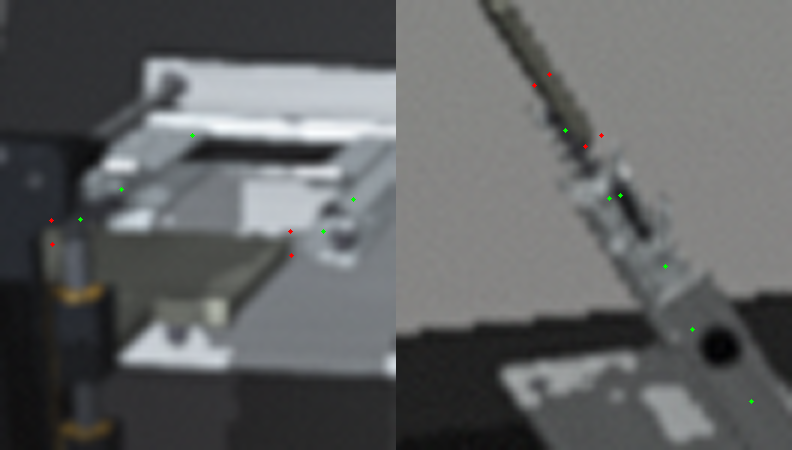

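Call:
{"op": "arm_command", "data": {
  "deltas": [
    [0, 0.002, 0, 0.1, 0.1, 0.7, 1],
    [0, 0.002, 0, 0.1, 0.1, 1.4, 1],
    [0, 0.002, 0, 0.1, 0.1, 2.0, 1],
    [0, 0.002, 0, 0.1, 0.1, 2.5, 1],
    [0, 0.002, 0, 0.1, 0.1, 3.0, 1],
    [0, 0.002, 0, 0.1, 0.1, 3.0, 1]
  ]
}}

```text
time_s: 6.73
tcp_pos: [0.4981, 0.3073, 0.2679]
ee_rot: [[0.04, -0.864, 0.502], [-0.999, -0.034, 0.021], [-0.001, -0.502, -0.865]]
wrist_force: [0.7, -0.4, -1.7]
gripper_width: 0.112
gripper_force: 30.0
```

```bash
python3 slot.py 130
```

```text
target [0.5075 0.3081 0.2496] rot [-0.0028  0.0001 -0.0015] d_cm [-0.0314  0.1061  2.0555] | tcp [0.4981 0.3073 0.2679] w 0.11221590444921684 t 6.7333
F tool [0.4299 0.2843 1.8445] M tool [-1.572   0.0296  0.0019] j [ 55.0268   6.6637 -35.8836  42.8253 -35.9804 -85.5302]
```

Call:
{"op": "arm_command", "data": {
  "deltas": [
    [0, 0, 0, 0, 0.05, 0.4, 1],
    [0, 0, 0, 0, 0.05, 0.8, 1],
    [0, 0, 0, 0, 0.05, 1.2, 1],
    [0, 0, 0, 0, 0.05, 1.6, 1],
    [0, 0, 0, 0, 0.05, 2.0, 1],
    [0, 0, 0, 0, 0.05, 2.0, 1]
  ]
}}

```text
time_s: 7.23
tcp_pos: [0.508, 0.3084, 0.2518]
ee_rot: [[0.041, -0.863, 0.503], [-0.999, -0.034, 0.023], [-0.003, -0.504, -0.864]]
wrist_force: [1.3, 0.3, -2.1]
gripper_width: 0.113
gripper_force: 30.0
```

```bash
python3 slot.py 120
```

```text
target [0.5125 0.3083 0.241 ] rot [-0.0046  0.002  -0.0018] d_cm [0.0331 0.1563 1.1586] | tcp [0.508  0.3084 0.2518] w 0.11343495510415352 t 7.2333
F tool [-0.1923 -0.047   2.4879] M tool [-1.0871  0.042   0.0487] j [ 53.3761   8.2514 -37.0925  45.7466 -33.0314 -87.6376]
```

Call:
{"op": "arm_command", "data": {
  "deltas": [
    [-0.002, 0.001, 0, 0, 0.05, 0.3, 1],
    [-0.002, 0.001, 0, 0, 0.05, 0.6, 1],
    [-0.002, 0.001, 0, 0, 0.05, 0.9, 1],
    [-0.002, 0.001, 0, 0, 0.05, 1.2, 1],
    [-0.002, 0.001, 0, 0, 0.05, 1.5, 1],
    [-0.002, 0.001, 0, 0, 0.05, 1.5, 1]
  ]
}}

```text
time_s: 7.73
tcp_pos: [0.5148, 0.3085, 0.2378]
ee_rot: [[0.04, -0.865, 0.501], [-0.999, -0.034, 0.021], [-0.001, -0.501, -0.865]]
wrist_force: [2.6, 0.6, -3.1]
gripper_width: 0.115
gripper_force: 30.0
```

```bash
python3 slot.py 100
```

```text
target [0.5225 0.3087 0.2237] rot [-0.0014  0.0004 -0.0016] d_cm [0.0103 0.046  1.6112] | tcp [0.5148 0.3085 0.2378] w 0.11489144609307318 t 7.7333
F tool [-0.4542 -0.7143  4.0346] M tool [-0.9223 -0.1491 -0.029 ] j [ 52.1234   9.5874 -37.941   47.9214 -31.0045 -89.2275]
```

Call:
{"op": "arm_command", "data": {
  "deltas": [
    [0, 0, 0, 0, 0.03, 0.3, 1],
    [0, 0, 0, 0, 0.03, 0.6, 1],
    [0, 0, 0, 0, 0.03, 0.9, 1],
    [0, 0, 0, 0, 0.03, 1.2, 1],
    [0, 0, 0, 0, 0.03, 1.2, 1]
  ]
}}

```text
time_s: 8.15
tcp_pos: [0.5207, 0.3087, 0.2274]
ee_rot: [[0.04, -0.865, 0.501], [-0.999, -0.034, 0.021], [-0.001, -0.501, -0.865]]
wrist_force: [1.3, 0.2, -4.0]
gripper_width: 0.114
gripper_force: 30.0
```

```bash
python3 slot.py 90
```

```text
target [0.5275 0.3089 0.215 ] rot [-0.0015  0.0004 -0.0016] d_cm [0.0109 0.0288 1.4162] | tcp [0.5207 0.3087 0.2274] w 0.11427758996165838 t 8.15
F tool [-0.1079  0.8748  4.1544] M tool [-1.0742 -0.1673  0.0528] j [ 50.9898  10.6173 -38.6897  50.2496 -29.2721 -90.9382]
```

Call:
{"op": "arm_command", "data": {
  "deltas": [
    [0, 0, 0, 0, 0.03, 0.3, 1],
    [0, 0, 0, 0, 0.03, 0.6, 1],
    [0, 0, 0, 0, 0.03, 0.9, 1],
    [0, 0, 0, 0, 0.03, 1.2, 1],
    [0, 0, 0, 0, 0.03, 1.4, 1],
    [0, 0, 0, 0, 0.03, 1.4, 1]
  ]
}}

```text
time_s: 8.65
tcp_pos: [0.5274, 0.309, 0.2153]
ee_rot: [[0.04, -0.864, 0.501], [-0.999, -0.034, 0.021], [-0.001, -0.501, -0.865]]
wrist_force: [1.8, 0.3, -4.6]
gripper_width: 0.11
gripper_force: 30.0
```

```bash
python3 slot.py 80; python3 - <<'E'
from station import capture
from h import *
import cv2
t=capture("top");s=capture("side")
k=6
f=lambda i,x,y:cv2.resize(i[y:y+75,x:x+66],None,fx=k,fy=k,interpolation=cv2.INTER_CUBIC)
cv2.imwrite("pics/v4.png",np.hstack([f(t["pixels"],125,155),f(s["pixels"],225,115)]))
E
```

```text
target [0.5325 0.3091 0.2063] rot [-0.0017  0.0005 -0.0017] d_cm [0.0103 0.0099 1.0355] | tcp [0.5274 0.309  0.2153] w 0.11024273447878913 t 8.65
F tool [-0.2394  0.7251  4.9166] M tool [-1.0769 -0.1246 -0.0104] j [ 49.5741  11.8184 -39.5509  53.335  -27.2813 -93.2051]
```

View pics/v4.png

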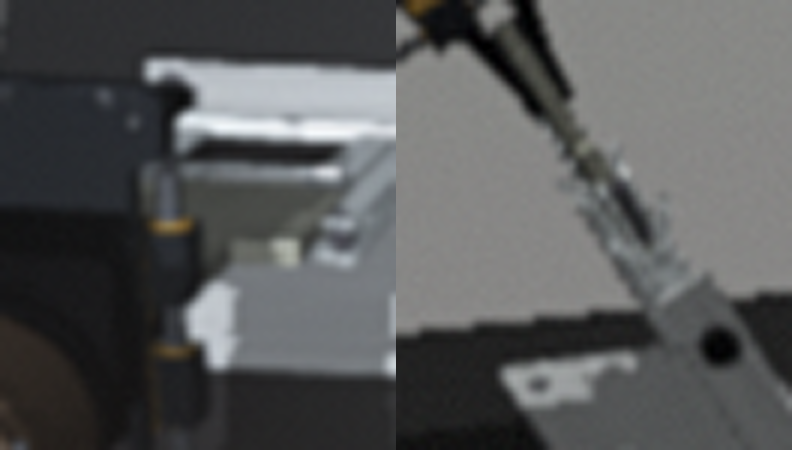

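The plate enters beneath the rear lip (bar at crop (270,172)); forces are small. I'll continue slowly.

Call:
{"op": "arm_command", "data": {
  "deltas": [
    [0, 0, 0, 0, 0.02, 0.4, 1],
    [0, 0, 0, 0, 0.02, 0.8, 1],
    [0, 0, 0, 0, 0.02, 1.2, 1],
    [0, 0, 0, 0, 0.02, 1.6, 1],
    [0, 0, 0, 0, 0.02, 2.0, 1],
    [0, 0, 0, 0, 0.02, 2.0, 1]
  ]
}}

```text
time_s: 9.25
tcp_pos: [0.5374, 0.3093, 0.1975]
ee_rot: [[0.04, -0.865, 0.501], [-0.999, -0.034, 0.021], [-0.001, -0.501, -0.865]]
wrist_force: [2.2, 0.2, -4.6]
gripper_width: 0.111
gripper_force: 30.0
```

```bash
python3 slot.py 60; python3 - <<'E'
from station import capture
from h import *
import cv2
t=capture("top");s=capture("side")
k=6
f=lambda i,x,y:cv2.resize(i[y:y+75,x:x+66],None,fx=k,fy=k,interpolation=cv2.INTER_CUBIC)
cv2.imwrite("pics/v5.png",np.hstack([f(t["pixels"],125,155),f(s["pixels"],225,115)]))
E
```

```text
target [0.5425 0.3095 0.189 ] rot [-0.0013  0.0002 -0.0017] d_cm [ 0.0002 -0.0166  0.9946] | tcp [0.5374 0.3093 0.1975] w 0.11145219148942141 t 9.25
F tool [-0.138   0.3762  5.0738] M tool [-1.1506 -0.1877 -0.007 ] j [ 47.2686  13.6265 -40.7351  58.6279 -24.4674 -97.0537]
```

View pics/v5.png

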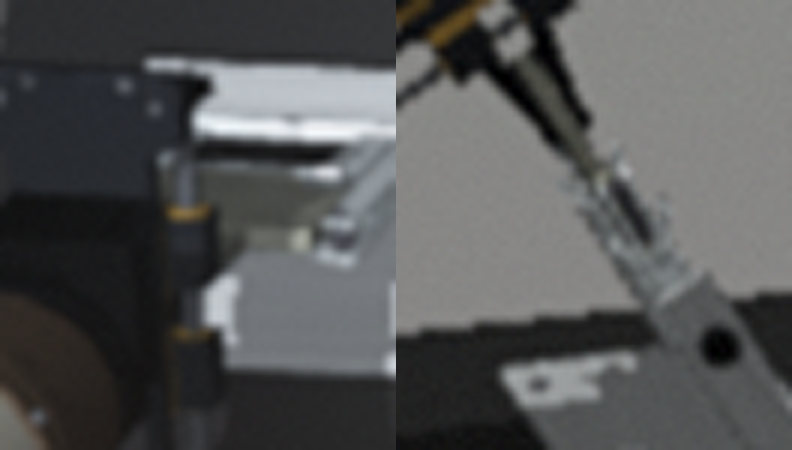

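Call:
{"op": "arm_command", "data": {
  "deltas": [
    [0, 0, 0, 0, 0.2, 0, 1],
    [0, 0, 0, 0, 0.4, 0, 1],
    [0, 0, 0, 0, 0.4, 0, 1]
  ]
}}

```text
time_s: 9.6
tcp_pos: [0.5356, 0.3096, 0.1983]
ee_rot: [[0.039, -0.862, 0.505], [-0.999, -0.033, 0.021], [-0.001, -0.505, -0.863]]
wrist_force: [11.3, 0.0, -5.4]
gripper_width: 0.114
gripper_force: 30.0
```

```bash
python3 slot.py 60; python3 - <<'E'
from station import capture
from h import *
t0,_=pickle.load(open("v2.pkl","rb")); t=capture("top")
for u in(165,171,176,179):
  print(u); print(np.hstack([np.arange(172,200)[:,None],t0["pixels"][172:200,u],t["pixels"][172:200,u]]).tolist())
E
```

```text
target [0.5425 0.3095 0.189 ] rot [-0.0059 -0.0002 -0.0031] d_cm [ 0.0333 -0.1208  1.15  ] | tcp [0.5356 0.3096 0.1983] w 0.1136827771459308 t 9.6
F tool [ 0.4148 -7.0395 10.3337] M tool [ 1.7438  0.3842 -0.1216] j [ 47.2733  13.4201 -41.1237  59.5848 -24.4325 -98.0721]
165
[[172, 200, 195, 188, 194, 188, 182], [173, 194, 188, 181, 190, 183, 177], [174, 203, 197, 190, 196, 190, 183], [175, 235, 232, 227, 232, 227, 221], [176, 243, 240, 236, 240, 237, 231], [177, 190, 185, 178, 185, 180, 174], [178, 94, 90, 87, 91, 87, 84], [179, 42, 41, 41, 38, 37, 36], [180, 36, 34, 35, 29, 26, 27], [181, 58, 55, 54, 50, 49, 46], [182, 115, 111, 105, 101, 97, 92], [183, 148, 143, 137, 100, 99, 95], [184, 144, 139, 135, 77, 80, 77], [185, 155, 150, 145, 68, 71, 69], [186, 165, 159, 153, 68, 72, 70], [187, 166, 161, 155, 70, 73, 71], [188, 168, 162, 157, 70, 73, 72], [189, 169, 165, 158, 71, 75, 72], [190, 168, 163, 158, 70, 74, 73], [191, 167, 161, 156, 68, 71, 69], [192, 173, 168, 162, 65, 68, 66], [193, 192, 188, 181, 71, 74, 73], [194, 200, 195, 189, 71, 75, 73], [195, 200, 195, 190, 69, 73, 71], 
[... 2421 characters left out ...]
0, 41, 40, 40, 31, 29, 30], [181, 69, 65, 63, 47, 46, 44], [182, 146, 141, 138, 127, 123, 120], [183, 220, 216, 212, 213, 209, 205], [184, 187, 182, 178, 187, 181, 176], [185, 135, 129, 124, 121, 117, 111], [186, 161, 156, 150, 86, 86, 82], [187, 188, 183, 177, 82, 86, 84], [188, 159, 154, 148, 88, 93, 90], [189, 101, 97, 94, 89, 94, 92], [190, 88, 82, 80, 97, 99, 96], [191, 147, 140, 134, 133, 130, 125], [192, 194, 188, 179, 142, 138, 132], [193, 200, 193, 184, 103, 100, 96], [194, 199, 193, 183, 90, 87, 84], [195, 203, 196, 187, 119, 114, 109], [196, 207, 201, 190, 153, 147, 140], [197, 205, 199, 191, 182, 176, 168], [198, 203, 198, 190, 165, 159, 152], [199, 198, 193, 186, 133, 129, 125]]
```

Call:
{"op": "arm_command", "data": {
  "deltas": [
    [0, 0, 0, 0, -0.2, 0, 1],
    [0, 0, 0, 0, -0.5, 0, 1],
    [0, 0, 0, 0, -0.8, 0, 1],
    [0, 0, 0, 0, -0.8, 0, 1]
  ]
}}

```text
time_s: 9.98
tcp_pos: [0.5396, 0.3094, 0.1996]
ee_rot: [[0.041, -0.865, 0.5], [-0.999, -0.035, 0.021], [-0.001, -0.5, -0.866]]
wrist_force: [-3.0, 0.3, -2.4]
gripper_width: 0.111
gripper_force: 30.0
```

```bash
python3 slot.py 60
```

```text
target [0.5425 0.3095 0.189 ] rot [-0.0003  0.0007 -0.0012] d_cm [0.0016 0.2789 1.0584] | tcp [0.5396 0.3094 0.1996] w 0.1107928468096812 t 9.9833
F tool [-0.4448  3.8083  0.615 ] M tool [-2.5527  0.119  -0.0473] j [ 47.3601  13.677  -40.1607  57.5118 -24.7574 -95.9007]
```

Call:
{"op": "arm_command", "data": {
  "deltas": [
    [0, 0, 0, 0, 0.4, 0.3, 1],
    [0, 0, 0, 0, 0.4, 0.8, 1],
    [0, 0, 0, 0, 0.4, 1.3, 1],
    [0, 0, 0, 0, 0.4, 1.8, 1],
    [0, 0, 0, 0, 0.4, 2.3, 1],
    [0, 0, 0, 0, 0.4, 2.8, 1],
    [0, 0, 0, 0, 0.4, 3.2, 1],
    [0, 0, 0, 0, 0.4, 3.2, 1]
  ]
}}

```text
time_s: 10.65
tcp_pos: [0.5534, 0.3103, 0.1705]
ee_rot: [[0.04, -0.864, 0.501], [-0.999, -0.034, 0.022], [-0.002, -0.502, -0.865]]
wrist_force: [1.3, -0.3, -4.0]
gripper_width: 0.113
gripper_force: 30.0
```

```bash
python3 slot.py 30
```

```text
target [0.5575 0.3101 0.163 ] rot [-0.002   0.0009 -0.0016] d_cm [0.0386 0.0279 0.8523] | tcp [0.5534 0.3103 0.1705] w 0.1132692641622201 t 10.65
F tool [0.3186 0.8327 4.0942] M tool [-1.243  -0.0832  0.0733] j [  42.9232   16.4745  -42.2973   69.4603  -20.3434 -104.8129]
```

Call:
{"op": "arm_command", "data": {
  "deltas": [
    [0, 0, 0, 0, 0, 0.2, 1],
    [0, 0, 0, 0, 0, 0.4, 1],
    [0, 0, 0, 0, 0, 0.6, 1],
    [0, 0, 0, 0, 0, 0.8, 1],
    [0, 0, 0, 0, 0, 0.8, 1]
  ]
}}

```text
time_s: 11.07
tcp_pos: [0.5573, 0.3103, 0.1636]
ee_rot: [[0.04, -0.864, 0.501], [-0.999, -0.034, 0.021], [-0.001, -0.502, -0.865]]
wrist_force: [2.1, 0.2, -3.5]
gripper_width: 0.113
gripper_force: 30.0
```

```bash
python3 slot.py 30
```

```text
target [0.5575 0.3101 0.163 ] rot [-0.002   0.0006 -0.0019] d_cm [0.0202 0.0184 0.0567] | tcp [0.5573 0.3103 0.1636] w 0.11299749394753036 t 11.0667
F tool [-0.1055 -0.0336  4.088 ] M tool [-0.9894 -0.0311 -0.0267] j [  41.6658   17.1969  -42.6321   72.7183  -19.4112 -107.1416]
```

Call:
{"op": "arm_command", "data": {
  "deltas": [
    [0, 0, 0, 0, 0, 0.15, 1],
    [0, 0, 0, 0, 0, 0.3, 1],
    [0, 0, 0, 0, 0, 0.4, 1],
    [0, 0, 0, 0, 0, 0.4, 1]
  ]
}}

```text
time_s: 11.4
tcp_pos: [0.5592, 0.3105, 0.1603]
ee_rot: [[0.04, -0.864, 0.501], [-0.999, -0.034, 0.022], [-0.002, -0.502, -0.865]]
wrist_force: [0.6, -0.5, -2.1]
gripper_width: 0.114
gripper_force: 30.0
```

```bash
python3 slot.py 20
```

```text
target [0.5625 0.3103 0.1544] rot [-0.002   0.0009 -0.0018] d_cm [0.0303 0.0148 0.6721] | tcp [0.5592 0.3105 0.1603] w 0.11441221382867588 t 11.4
F tool [0.5085 0.5218 2.0835] M tool [-1.4202 -0.0393  0.0205] j [  41.0285   17.5497  -42.7772   74.4048  -18.9469 -108.3384]
```

Call:
{"op": "arm_command", "data": {
  "deltas": [
    [0, 0, 0, 0, 0, 0.15, 1],
    [0, 0, 0, 0, 0, 0.3, 1],
    [0, 0, 0, 0, 0, 0.4, 1],
    [0, 0, 0, 0, 0, 0.4, 1]
  ]
}}

```text
time_s: 11.73
tcp_pos: [0.561, 0.3108, 0.1575]
ee_rot: [[0.041, -0.864, 0.502], [-0.999, -0.034, 0.022], [-0.002, -0.503, -0.864]]
wrist_force: [-5.9, -1.4, 3.8]
gripper_width: 0.112
gripper_force: 30.0
```

Call:
{"op": "arm_command", "data": {
  "deltas": [
    [0, 0, 0, 0, 0, 0.1, 1],
    [0, 0, 0, 0, 0, 0.2, 1],
    [0, 0, 0, 0, 0, 0.2, 1]
  ]
}}

```text
time_s: 11.98
tcp_pos: [0.5617, 0.3108, 0.1564]
ee_rot: [[0.041, -0.863, 0.503], [-0.999, -0.034, 0.023], [-0.003, -0.503, -0.864]]
wrist_force: [-10.3, -2.7, 8.3]
gripper_width: 0.112
gripper_force: 30.0
```

```bash
python3 slot.py 20
```

```text
target [0.5625 0.3103 0.1544] rot [-0.0037  0.0021 -0.0014] d_cm [0.0536 0.0387 0.2101] | tcp [0.5617 0.3108 0.1564] w 0.11223022559377233 t 11.9833
F tool [  2.2819   4.8161 -12.389 ] M tool [-2.9358  0.6776  0.0025] j [  40.0731   17.9627  -42.9969   77.0666  -18.3063 -110.2087]
```

Call:
{"op": "arm_command", "data": {
  "deltas": [
    [0, 0, 0, -0.03, 0, 0.1, 1],
    [0, 0, 0, -0.03, 0, 0.2, 1],
    [0, 0, 0, -0.03, 0, 0.2, 1]
  ]
}}

```text
time_s: 12.23
tcp_pos: [0.5625, 0.311, 0.1552]
ee_rot: [[0.041, -0.863, 0.503], [-0.999, -0.034, 0.023], [-0.002, -0.504, -0.864]]
wrist_force: [-14.8, -3.1, 12.1]
gripper_width: 0.117
gripper_force: 30.0
```

```bash
python3 slot.py 20; python3 - <<'E'
from station import capture
from h import *
import cv2
t=capture("top");s=capture("side");t0,s0=pickle.load(open("v2.pkl","rb"))
f=lambda i,x,y:cv2.resize(i[y:y+37,x:x+50],None,fx=8,fy=8,interpolation=cv2.INTER_CUBIC)
cv2.imwrite("pics/v6.png",np.vstack([np.hstack([f(t0["pixels"],150,170),f(t["pixels"],150,170)]),np.hstack([f(s0["pixels"],240,132),f(s["pixels"],240,132)])]))
E
```

```text
target [0.5625 0.3103 0.1544] rot [-0.0044  0.002  -0.0015] d_cm [0.0631 0.0433 0.0687] | tcp [0.5625 0.311  0.1552] w 0.11683144728479992 t 12.2333
F tool [  2.4945   6.7731 -17.9831] M tool [-3.5247  1.1059 -0.0133] j [  39.7914   18.0955  -43.0559   77.9056  -18.1513 -110.824 ]
```

View pics/v6.png

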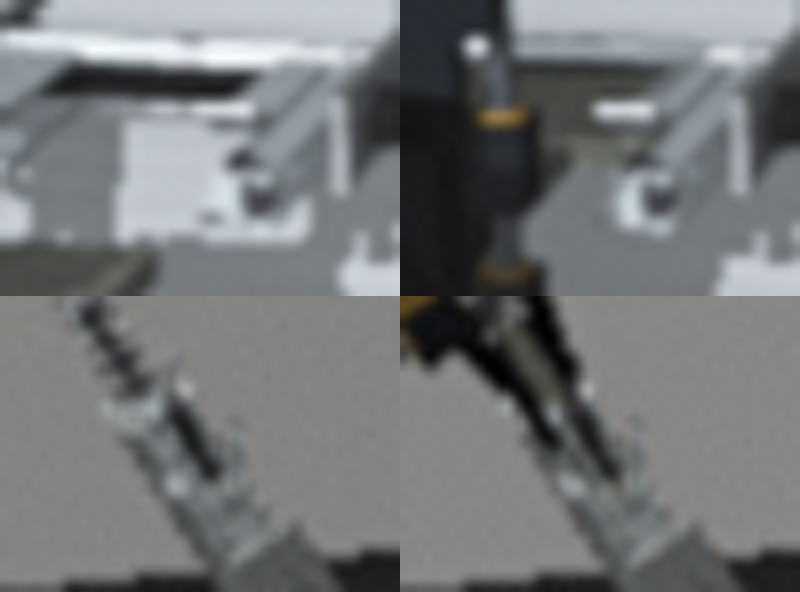

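Call:
{"op": "arm_command", "data": {
  "deltas": [
    [0, 0, 0, 0, 0, -0.3, 1],
    [0, 0, 0, 0, 0, -0.5, 1],
    [0, 0, 0, 0, 0, -0.7, 1],
    [0, 0, 0, 0, 0, -0.7, 1]
  ]
}}

```text
time_s: 12.67
tcp_pos: [0.5596, 0.3112, 0.1598]
ee_rot: [[0.04, -0.864, 0.502], [-0.999, -0.034, 0.022], [-0.002, -0.502, -0.865]]
wrist_force: [-0.0, -0.5, -2.6]
gripper_width: 0.112
gripper_force: 30.0
```

```bash
python3 slot.py 20
```

```text
target [0.5625 0.3103 0.1544] rot [-0.0024  0.0016 -0.0019] d_cm [0.0962 0.0293 0.6133] | tcp [0.5596 0.3112 0.1598] w 0.11183421898558635 t 12.6667
F tool [0.5397 1.3633 2.2258] M tool [-1.5939  0.016   0.0059] j [  40.9479   17.6253  -42.7662   74.731   -18.8606 -108.6042]
```

Call:
{"op": "arm_command", "data": {
  "deltas": [
    [0, 0, 0, 0, 0, -0.2, 1],
    [0, 0, 0, 0, 0, -0.4, 1],
    [0, 0, 0, 0, 0, -0.4, 1]
  ]
}}

```text
time_s: 12.92
tcp_pos: [0.5587, 0.3109, 0.1605]
ee_rot: [[0.039, -0.866, 0.499], [-0.999, -0.033, 0.02], [-0.001, -0.499, -0.867]]
wrist_force: [15.6, 3.5, -16.4]
gripper_width: 0.118
gripper_force: 30.0
```

```bash
python3 slot.py 20
```

```text
target [0.5625 0.3103 0.1544] rot [ 0.0011 -0.0006 -0.0024] d_cm [ 0.0683 -0.0231  0.7156] | tcp [0.5587 0.3109 0.1605] w 0.11760065822215737 t 12.9167
F tool [-2.8734 -5.4224 22.0836] M tool [ 0.5086 -0.9358 -0.0277] j [  41.5111   17.5749  -42.5363   72.9705  -19.2662 -107.3642]
```

Call:
{"op": "arm_command", "data": {
  "deltas": [
    [0, 0, 0, 0, 0, 0.3, 1],
    [0, 0, 0, 0, 0, 0.6, 1],
    [0, 0, 0, 0, 0, 0.8, 1],
    [0, 0, 0, 0, 0, 1.0, 1],
    [0, 0, 0, 0, 0, 1.1, 1],
    [0, 0.01, 0, -0.1, 0, 1.15, 1],
    [0, 0.02, 0, -0.2, 0, 1.15, 1],
    [0, 0.02, 0, -0.2, 0, 1.15, 1]
  ]
}}

```text
time_s: 13.58
tcp_pos: [0.5627, 0.3134, 0.1554]
ee_rot: [[0.031, -0.863, 0.505], [-0.999, -0.034, 0.003], [0.014, -0.505, -0.863]]
wrist_force: [-12.3, -4.6, 11.4]
gripper_width: 0.113
gripper_force: 30.0
```

```bash
python3 slot.py 20
```

```text
target [0.5625 0.3103 0.1544] rot [-0.0052 -0.0174 -0.0013] d_cm [0.3101 0.081  0.0794] | tcp [0.5627 0.3134 0.1554] w 0.11345264261396903 t 13.5833
F tool [  4.3483   5.0505 -16.0545] M tool [-3.0648  0.8594 -0.0043] j [  41.3742   18.4998  -42.2672   74.9324  -20.0474 -109.2455]
```

Now the opposite tilt, with a little more pressing.

Call:
{"op": "arm_command", "data": {
  "deltas": [
    [0, -0.01, 0, 0.15, 0, 0.05, 1],
    [0, -0.02, 0, 0.3, 0, 0.1, 1],
    [0, -0.02, 0, 0.3, 0, 0.15, 1],
    [0, -0.02, 0, 0.3, 0, 0.15, 1]
  ]
}}

```text
time_s: 13.92
tcp_pos: [0.5634, 0.3112, 0.1548]
ee_rot: [[0.044, -0.862, 0.504], [-0.999, -0.035, 0.026], [-0.005, -0.505, -0.863]]
wrist_force: [-16.6, -1.6, 14.6]
gripper_width: 0.113
gripper_force: 30.0
```

```bash
python3 slot.py 20
```

```text
target [0.5625 0.3103 0.1544] rot [-0.0058  0.0055 -0.0003] d_cm [ 0.0804  0.1016 -0.0085] | tcp [0.5634 0.3112 0.1548] w 0.11291103352471837 t 13.9167
F tool [  0.8141   6.9863 -21.0248] M tool [-3.8469  0.5708  0.0001] j [  39.3312   18.1273  -43.1568   79.0558  -17.7472 -111.4938]
```

Call:
{"op": "arm_command", "data": {
  "deltas": [
    [0, 0, 0, -0.1, 0, -0.4, 1],
    [0, 0, 0, -0.1, 0, -0.8, 1],
    [0, 0, 0, -0.1, 0, -1.05, 1],
    [0, 0, 0, -0.1, 0, -1.05, 1],
    [0, -0.03, 0, 0.25, 0, -1.05, 1],
    [0, -0.03, 0, 0.25, 0, -1.05, 1]
  ]
}}

```text
time_s: 14.42
tcp_pos: [0.5592, 0.3074, 0.1599]
ee_rot: [[0.056, -0.865, 0.499], [-0.998, -0.035, 0.053], [-0.028, -0.501, -0.865]]
wrist_force: [1.3, 0.5, -4.5]
gripper_width: 0.114
gripper_force: 30.0
```

```bash
python3 slot.py 20
```

```text
target [0.5625 0.3103 0.1544] rot [-0.0009  0.032  -0.0012] d_cm [-0.2631 -0.0103  0.6574] | tcp [0.5592 0.3074 0.1599] w 0.11435031784323715 t 14.4167
F tool [-0.3064  1.1116  4.5507] M tool [-1.4131 -0.2999  0.0297] j [  38.4337   16.9918  -43.9136   79.3279  -15.8777 -110.9272]
```

Call:
{"op": "arm_command", "data": {
  "deltas": [
    [0, 0.03, 0, -0.3, 0, 0, 1],
    [0, 0.06, 0, -0.6, 0, 0, 1],
    [0, 0.06, 0, -0.6, 0, 0, 1]
  ]
}}

```text
time_s: 14.67
tcp_pos: [0.5589, 0.3121, 0.1597]
ee_rot: [[0.021, -0.865, 0.501], [-0.999, -0.033, -0.014], [0.028, -0.501, -0.865]]
wrist_force: [6.4, -3.8, -5.9]
gripper_width: 0.112
gripper_force: 30.0
```

```bash
python3 slot.py 20
```

```text
target [0.5625 0.3103 0.1544] rot [-0.0008 -0.0345 -0.0029] d_cm [ 0.1724 -0.032   0.6398] | tcp [0.5589 0.3121 0.1597] w 0.11218521316129733 t 14.6667
F tool [ 3.8099 -2.4786  8.3248] M tool [-0.5624  0.8244 -0.0724] j [  43.3159   18.2111  -41.5562   70.0247  -22.1271 -106.0901]
```

Call:
{"op": "arm_command", "data": {
  "deltas": [
    [0, -0.03, 0, 0.3, 0, 0, 1],
    [0, -0.06, 0, 0.6, 0, 0, 1],
    [0, -0.06, 0, 0.6, 0, -0.2, 1],
    [0, -0.06, 0, 0.6, 0, -0.3, 1],
    [0, -0.06, 0, 0.6, 0, -0.3, 1]
  ]
}}

```text
time_s: 15.08
tcp_pos: [0.5582, 0.3079, 0.1612]
ee_rot: [[0.056, -0.866, 0.497], [-0.998, -0.035, 0.052], [-0.027, -0.499, -0.866]]
wrist_force: [15.7, 4.7, -18.3]
gripper_width: 0.113
gripper_force: 30.0
```

```bash
python3 slot.py 20
```

```text
target [0.5625 0.3103 0.1544] rot [ 0.0013  0.031  -0.0012] d_cm [-0.1996 -0.0395  0.8189] | tcp [0.5582 0.3079 0.1612] w 0.1125112762492067 t 15.0833
F tool [-3.3256 -4.6003 23.9131] M tool [ 0.6818 -1.2555 -0.1842] j [  39.1475   16.8946  -43.6987   77.3829  -16.2919 -109.5936]
```

Call:
{"op": "arm_command", "data": {
  "deltas": [
    [0, 0.03, 0, -0.3, 0, 0, 1],
    [0, 0.06, 0, -0.6, 0, 0, 1],
    [0, 0.06, 0, -0.6, 0, 0, 1]
  ]
}}

```text
time_s: 15.33
tcp_pos: [0.5578, 0.3106, 0.1616]
ee_rot: [[0.019, -0.866, 0.501], [-0.999, -0.032, -0.018], [0.031, -0.5, -0.866]]
wrist_force: [12.1, -5.5, -12.2]
gripper_width: 0.114
gripper_force: 30.0
```

```bash
python3 slot.py 20
```

```text
target [0.5625 0.3103 0.1544] rot [ 0.0002 -0.0386 -0.0038] d_cm [ 0.0142 -0.0433  0.8551] | tcp [0.5578 0.3106 0.1616] w 0.11388064968480235 t 15.3333
F tool [ 5.35   -4.1662 16.729 ] M tool [ 0.6095  1.1056 -0.1224] j [  43.7098   18.0087  -41.4318   68.8016  -22.6349 -105.2323]
```

Both tilts take the pull load, so both clips are in. I'll square up, relax, open slightly and back out along the slot.

Call:
{"op": "arm_command", "data": {
  "deltas": [
    [0, -0.02, 0, 0.15, 0, 0.15, 1],
    [0, -0.037, 0.002, 0.2, 0, 0.4, 1],
    [0, -0.037, 0.002, 0.2, 0, 0.45, 1],
    [0, -0.037, 0.002, 0.2, 0, 0.45, 1]
  ]
}}

```text
time_s: 15.67
tcp_pos: [0.5593, 0.3098, 0.1601]
ee_rot: [[0.04, -0.864, 0.501], [-0.999, -0.031, 0.026], [-0.007, -0.502, -0.865]]
wrist_force: [-3.6, -2.7, 1.0]
gripper_width: 0.111
gripper_force: 30.0
```

```bash
python3 slot.py 20
```

```text
target [0.5625 0.3103 0.1544] rot [-0.0023  0.0056 -0.0049] d_cm [-0.0395  0.0119  0.6562] | tcp [0.5593 0.3098 0.1601] w 0.11122461707782477 t 15.6667
F tool [ 2.5741  2.6749 -2.7078] M tool [-2.1524  1.2964  0.0478] j [  40.5761   17.4585  -43.0013   75.3114  -18.4502 -109.0255]
```

Call:
{"op": "arm_command", "data": {
  "deltas": [
    [0, 0, 0, 0, 0, 0, 0.6],
    [0, 0, 0, 0, 0, 0, 0.6],
    [0, 0, 0, 0, 0, 0, 0.6],
    [0, 0, 0, 0, 0, 0, 0.6],
    [0, 0, 0, 0, 0, 0, 0.6]
  ]
}}

```text
time_s: 16.08
tcp_pos: [0.5595, 0.312, 0.1607]
ee_rot: [[0.043, -0.864, 0.502], [-0.999, -0.032, 0.03], [-0.01, -0.503, -0.864]]
wrist_force: [-0.0, 0.1, -0.3]
gripper_width: 0.198
gripper_force: 0.0
```

```bash
python3 slot.py 20
```

```text
target [0.5625 0.3103 0.1544] rot [-0.0031  0.0091 -0.0036] d_cm [0.1893 0.0651 0.6903] | tcp [0.5595 0.312  0.1607] w 0.19775398714882236 t 16.0833
F tool [-0.1443  0.1875  0.2409] M tool [-1.1634 -0.0006  0.0524] j [  40.6675   17.4894  -42.88     75.346   -18.3371 -109.0336]
```

Call:
{"op": "arm_command", "data": {
  "deltas": [
    [0, 0, 0, 0, 0, -1, 0.6],
    [0, 0, 0, 0, 0, -2.5, 0.6],
    [0, 0, 0, 0, 0, -4.5, 0.6],
    [0, 0, 0, 0, 0, -7, 0.6],
    [0, 0, 0, 0, 0, -10, 0.6],
    [0, 0, 0, 0, 0, -13, 0.6],
    [0, 0, 0, 0, 0, -16, 0.6],
    [0, 0, 0, 0, 0, -16, 0.6]
  ]
}}

```text
time_s: 16.75
tcp_pos: [0.4786, 0.3095, 0.3055]
ee_rot: [[0.046, -0.861, 0.507], [-0.999, -0.03, 0.039], [-0.018, -0.508, -0.861]]
wrist_force: [0.2, 0.5, 0.2]
gripper_width: 0.2
gripper_force: 0.0
```

Call:
{"op": "arm_command", "data": {
  "deltas": [
    [0, 0, 0, 4, 0, -2, 0.6],
    [0, 0, 0, 8, 0, -2, 0.6],
    [0, 0, 0, 12, 0, -2, 0.6],
    [0, 0, 0, 16, 0, -2, 0.6],
    [0, 0, 0, 16, 0, -2, 0.6],
    [0, 0, 0, 16, 0, -2, 0.6]
  ]
}}

```text
time_s: 17.25
tcp_pos: [0.4757, 0.1446, 0.315]
ee_rot: [[0.039, -0.864, 0.502], [-0.999, -0.029, 0.029], [-0.01, -0.503, -0.864]]
wrist_force: [0.5, 0.7, 0.6]
gripper_width: 0.204
gripper_force: 0.0
```

```bash
python3 - <<'E'
from station import capture,sense
from slot import *
t=capture("top");s=capture("side"); t0=pickle.load(open("top.pkl","rb")); _,s0=pickle.load(open("v2.pkl","rb"))
st_=sense(); print(st_["tcp_pos"],st_["wrist_force"])
f=lambda c,x,y:cv2.resize(c["pixels"][y:y+37,x:x+50],None,fx=8,fy=8,interpolation=cv2.INTER_CUBIC)
k=lambda x,y,c:0
A,B=f(t,133,170),f(s,240,130)
# predicted plate outline at pad s=25
for im,c,x,y in((A,t,133,170),(B,s,240,130)):
  for h,Y in((90,.048),(90,-.048),(90,.022),(90,-.022),(145,.022),(145,-.022)):
    a=(25+h)/1000; u=(proj(c,tw(p,[.030-.5*a,Y,.034+.866*a]))[0]-[x,y]+.5)*8
    cv2.circle(im,tuple(int(v) for v in u),3,(0,0,255),-1)
cv2.imwrite("pics/v7.png",np.vstack([np.hstack([f(t0,133,170),A]),np.hstack([f(s0,240,130),B])]))
E
```

```text
[0.4761 0.1467 0.3149] [-0.3812 -0.1893 -0.3114]
```

```bash
python3 - <<'E'
from station import capture
from slot import *
t=capture("top");t0=pickle.load(open("top.pkl","rb"))
I=t["pixels"].astype(int);J=t0["pixels"].astype(int)
for v in range(176,214): print(v,''.join('#' if I[v,u,1]>I[v,u,0]+1 else ('+' if abs(I[v,u]-J[v,u]).max()>30 else '.') for u in range(125,195)))
for h,Y in((90,.048),(90,-.048),(90,.022),(90,-.022),(145,.022),(145,-.022)):
    a=(25+h)/1000; print(h,Y,proj(t,tw(p,[.030-.5*a+.0043,Y,.034+.866*a+.0025]))[0]-[125,0])
E
```

```text
176 ......................................................................
177 ......................................................................
178 ......................................................................
179 .................................#############.#.#....................
180 ................................#######################...............
181 ...............................########################...............
182 .............................#####################....................
183 ............................#####################.....................
184 ...........................######################+..........++++++++..
185 .....................###.#########################+.....+++++++++++++.
186 ....................################################+++++++++++++++++.
187 ....................##################################+++++++++++++++.
188 ....................###################################++++++++++.+++.
189 ....................##################################..+++++++++++++.
190 ......................########################
[... 1228 characters left out ...]
 ............................................................++++++++++
208 ...........................................................##+++++++++
209 ..........................................................####++++++++
210 .........................................................++###++++++++
211 .........................................................+++##++++++++
212 .........................................................+++++++++++++
213 .........................................................+++++++++++++
90 0.048 [ 18.5572 185.6795]
90 -0.048 [ 55.8979 187.3944]
90 0.022 [ 28.6625 186.1436]
90 -0.022 [ 45.777  186.9296]
145 0.022 [ 21.5155 191.8932]
145 -0.022 [ 39.5106 192.7228]
```

```bash
python3 -c "
from station import finish_job; print(finish_job())"
```

```text
the job is handed in; nothing more can be done
None
```

I loaded the shouldered plate into the rack, let it go and handed the job in at about 17 s. The plate resisted a pull of roughly 20 N on both sides, so both clips appear to be in. It looks centred in the top camera, but the hand-in gave no verdict and I could not see the clips directly.

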